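Turn the chromatography column end for end in its cradle

TASK

The steel column lies the wrong way round in its cradle. Take it out, turn it end for end clear of the rack and bottles, and lay it back gently in both saddles so that its wide round head is at the end with the upright end plate. Do not strike the rack or the bottles with the column, and leave them standing where they are.

Things in the scene. Friction and masses are not known exactly. Their poses are not given: they have to be found in the camera images.
- column_mid (a point): The column: a plain steel rod, 207 mm long, 0.15-0.31 kg, lying level. Point on its axis, half-way along its bare tube (14 mm diameter, 140 mm long), which is where to grip it; it balances within 10 mm of here. x axis: along the tube towards the wide round head (the column may be rolled: ignore y and z). Other end, at -x: a small hexagonal nut, 22 mm wide, from -70 to -90 mm, then a stub to -97 mm.
- column_head (a point): Centre of the outer face of the column's wide round head (30 mm diameter, 34 mm long), on the axis, 104 mm from the middle of the tube; a stub 8 mm wide runs on to 110 mm. At the start the column is seated with this head away from the end plate.
- cradle: The cradle, fixed: aluminium base plate 290 x 74 x 10 mm with two white V saddles, tips 86 mm above the riser, at x = -50 and +50 mm, each 12 mm thick; 88 mm are clear between them for fingers. Origin: centre of its underside, on the riser; z up, x lengthwise towards the end plate. A seated column has its axis 75 mm above the riser at y = 0; its middle belongs at x = 0, with about 14 mm of play each way.
- end_plate (a point): Centre of the top edge of the cradle's upright end plate, 110 mm above the riser: aluminium, 64 mm wide, 8 mm thick, inner face 131 mm from the cradle's centre, with a dark disc and screw heads 3 mm proud of it.
- riser: Fixed low grey shelf 338 x 630 mm that stands on the bench, its flat top 45 mm above the bench; the cradle, rack and two of the bottles stand on it. Origin on the bench below its middle, x ahead of the robot.
- rack: White rack full of capped micro-tubes, 68 x 150 mm, 91 mm high, 0.3 kg, loose on the riser close beside the cradle on the side away from the robot, roughly parallel to it; origin at the centre of its underside, long side along its y axis, z up. Bystander.
- bottle_1: White reagent bottle, 68 mm diameter, 154 mm high, 0.2 kg, standing loose; origin at the centre of its underside, z up. Bystander. Beyond the end of the cradle that has no end plate.
- bottle_2: White reagent bottle, 68 mm diameter, 154 mm high, 0.2 kg, standing loose; origin at the centre of its underside, z up. Bystander. Beside the cradle on the far side, near its end plate.
- bottle_3: White reagent bottle, 68 mm diameter, 154 mm high, 0.2 kg, standing loose; origin at the centre of its underside, z up. Bystander. On the bench itself, to the left of the riser.

How it is judged:
By the outcome, as a careful person would: the job done as asked, in the order asked, and still so for the second after the job is handed in, with the robot touching nothing.
It also fails if it takes over 48 s, if anything falls off the work surface, if the arm or the gripper's body presses on something with over 40 N, if the wrist force passes 120 N, or if a joint passes its speed limit or range.

ROBOT

A 6-joint arm with a two-finger parallel gripper is mounted at the origin on a cart in front of the work surface, level with it; the furniture and walls round the work are solid. World frame = base frame: x ahead of the robot, y to its left, z up, the work surface at z = 0. Lengths are in m, angles in rad, forces in N, time in s.
With the tool pointing down it reaches from about 0.25 to 0.775 m from the base axis. Payload 4 kg.
Tool frame: the origin (TCP) lies at the very end of the fingers, on their centre line; the grasp point (between the pads) lies 19 mm behind it (robot.pinch_z is the distance from the TCP to the grasp point, in m); z points along the fingers, y is the line along which they close (so a half turn about z gives the same grasp; the last joint's range is limited). The gripper opens to 94 mm and grips with 3 to 60 N. Pads are 16 mm wide; open, the fingers measure 119 mm over their backs; the gripper's body (75 mm by 177 mm) begins 78 mm behind the grasp point.
Start: joints at [1.178, 0.087, 1.371, -0, 1.684, -0.103], TCP at [0.157, 0.527, 0.206] pointing down, gripper open.
Joint ranges: [-3.1, 3.1], [-0.76, 2.03], [0.27, 2.55], [-1.08, 4.22], [0.17, 2.65], [-2.57, 2.57]. Speed limits (rad/s): [2.79, 2.79, 3.14, 3.14, 3.14, 3.14].

INTERFACE

Orientations are given as [roll, pitch, yaw] about the fixed x, y, z axes, in that order (R = Rz(yaw) Ry(pitch) Rx(roll)).
In Python, from bench import robot gives the robot as it stands.
- The arm moves only by the tool arm_command, never from a script. Its argument "targets" is one flat list of numbers, 7 for each row, row after row: the turn, a rotation vector about the tool's x, y, z in degrees, then the shift along the tool's x, y, z in mm, then the closure, from -1 (fully open) to 1 (shut). In form: [ax, ay, az, x, y, z, hand, ax, ay, az, x, y, z, hand, ...]. A call has 1 to 20 rows; each row is the pose to reach, as a shift and turn from the pose commanded when the call began, along the tool's axes at that moment; what a row does not reach only later rows make up. A row lasts 1/10 s, in which the tool goes at most 50 mm and 8.59 degrees, less where a joint would pass 70% of its speed; a pose out of reach is approached as far as the arm can. A call with a gripper value outside its range is refused whole. The fingers move at their own pace and stop on an object; the grip force is fixed at half the most. Time passes only in rows, so rows that repeat a pose let the fingers close. It gives the time, the measured TCP pose, the force, the opening and the grip force at its end, in the units of the state.
- robot.get_obs(): the state, without advancing time (a new reading comes with each control period).
- robot.snapshot(name): name is "scene" or "top" or "wrist"; returns a dict with "color" (480x640x3 uint8, red, green, blue), "range_z" (480x640 float32, m along the optical axis (not along the pixel's ray), 0 where there is no reading), "fx", "fy", "cx", "cy" (pixels), "T" (4x4, takes a point from camera to world coordinates); the wrist camera has in their place "T_tool_cam" (4x4, takes a point from camera to tool coordinates, whose origin is the TCP and whose axes are the flange's). Camera axes: x right, y down, z forward; pixel columns grow to the right and rows downward; lengths in m; the calibration is good to about 2 mm. A picture is of the moment at which its call begins: read the wrist's pose just before it.
- robot.close_job(): hands the job in; it is judged then, once.
The state is a dict: "time": time; "joint_positions": joint angles; "qvel": joint speeds; "joint_torque": joint torques, N m; "tool_pos": TCP position; "ee_rot": TCP orientation; "wrist_force": force on the tool from outside, world axes, zero at the start; "wrist_torque": the same for the moment, N m; "width": finger opening in m; "finger_force": force on a finger pad.
Only numpy, scipy, OpenCV 4.12 (cv2) and the standard library are available. Lean on these libraries where they do the work, as an engineer would, in place of code of your own. Each camera call takes 0.05 s, during which the arm holds its last target. There are 200 camera calls.

## Working session

There is one attempt and no reset: what is moved stays moved. The work goes in short steps, Python scripts to look and compute and a tool call to move; the robot and the scene stay as the last step left them, time stands still between calls to the robot, and variables do not carry over. Pictures are saved under pics/ and viewed, at most 10 in all, crops included, and the job is handed in when it is done.

Besides the shell and the picture viewer there is one more tool, called after "Call:" as a command line: name --argument value ..., lists and objects as JSON in quotes. arm_command: Moves the arm, as the interface text tells. Its arguments: {"type":"object","properties":{"targets":{"type":"array"}},"required":["targets"]}

```bash
mkdir -p pics; cat > h.py <<'E'
import numpy as np, cv2, pickle
from bench import robot
def snap(n):
    s=robot.snapshot(n); pickle.dump(s,open(n+'.pkl','wb')); return s
def cloud(s,T=None):
    z=s['range_z'].astype(float); v,u=np.mgrid[:480,:640]
    P=np.stack([(u-s['cx'])/s['fx']*z,(v-s['cy'])/s['fy']*z,z],-1)
    T=s['T'] if T is None else T
    W=P@T[:3,:3].T+T[:3,3]; W[z==0]=np.nan; return W
E
python3 - <<'E'
from h import *
np.set_printoptions(precision=4,suppress=True)
o=robot.get_obs(); print({k:np.round(v,3) for k,v in o.items()})
for n in('top','scene'):
    s=snap(n); cv2.imwrite(f'pics/{n}0.png',s['color'][...,::-1]); print(n,s['fx'],s['T'])
E
```

```text
{'time': np.float64(0.0), 'joint_positions': array([ 1.178,  0.088,  1.372, -0.   ,  1.684, -0.103]), 'qvel': array([ 0.   ,  0.001, -0.001, -0.001,  0.001,  0.   ]), 'joint_torque': array([ -0.002, -34.02 , -30.242,   0.071,   0.034,  -0.   ]), 'tool_pos': array([0.157, 0.527, 0.204]), 'ee_rot': array([-3.139, -0.   ,  2.852]), 'wrist_force': array([ 0.236, -0.051,  0.027]), 'wrist_torque': array([-0.031, -0.055, -0.028]), 'finger_force': np.float64(0.0), 'width': np.float64(0.094)}
top 453.2823086455615 [[-0.0201 -0.981   0.1929  0.2962]
 [-0.9998  0.02   -0.0028  0.0923]
 [-0.0011 -0.1929 -0.9812  1.0876]
 [ 0.      0.      0.      1.    ]]
scene 442.54932429373326 [[ 0.8961 -0.1709  0.4097  0.0668]
 [-0.4437 -0.3772  0.813  -0.7109]
 [ 0.0156 -0.9102 -0.4138  0.5179]
 [ 0.      0.      0.      1.    ]]
```

View pics/top0.png

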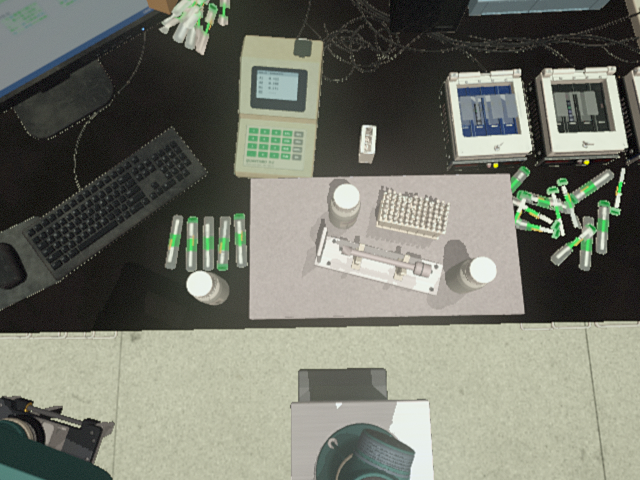

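View pics/scene0.png

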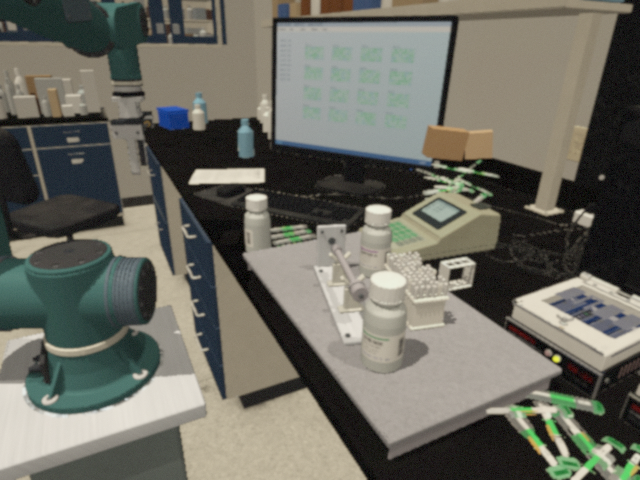

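The top view shows the cradle running from the end plate (about 320,245) to (438,285), with the column head at (423,268). The rack is at (412,213) and the bottles are at (345,203), (480,272) and (205,287). Next I'll measure these from depth.

```bash
python3 - <<'E'
from h import *
np.set_printoptions(precision=4,suppress=True)
s=pickle.load(open('top.pkl','rb')); W=cloud(s)
def reg(u0,u1,v0,v1,z0,z1):
    w=W[v0:v1,u0:u1].reshape(-1,3); return w[(w[:,2]>z0)&(w[:,2]<z1)]
print('riser z',np.nanmedian(W[295:310,300:400,2]))
# column : height approx .045+.075+.007=.127
c=reg(325,440,228,285,.112,.142)
xy=c[:,:2]; m=xy.mean(0); U,S,Vt=np.linalg.svd(xy-m); d=Vt[0]; d*=-np.sign(d[1])
t=(xy-m)@d; n=np.array([-d[1],d[0]]); e=(xy-m)@n
print('col',len(c),m,d,np.degrees(np.arctan2(d[1],d[0])),t.min(),t.max(),e.min(),e.max())
for a in np.arange(-.16,.16,.01):
    k=(t>=a)&(t<a+.01)
    if k.sum(): print(round(a,3),k.sum(),e[k].min().round(4),e[k].max().round(4),c[k,2].max().round(4))
for nm,r,z in(('endplate',(310,335,222,270),(.145,.175)),('b1',(450,505,250,300),(.185,.215)),('b2',(325,365,178,230),(.185,.215)),('b3',(180,235,265,310),(.13,.17)),('rack',(370,455,180,245),(.12,.15)),('base',(310,445,225,298),(.05,.06))):
    q=reg(*r,*z); 
    if len(q): print(nm,len(q),q.mean(0),q.min(0),q.max(0)); print('   rect',cv2.minAreaRect((q[:,:2]*1000).astype(np.float32)))
im=cv2.resize(s['color'][160:310,300:520,::-1],None,fx=3.6,fy=3.6,interpolation=cv2.INTER_CUBIC); cv2.imwrite('pics/topc.png',im)
E
```

```text
riser z 0.044197751712111044
col 952 [ 0.4554 -0.0646] [-0.2333 -0.9724] -103.49028875625694 -0.14537226170675746 0.0944765702007243 -0.024952296957639366 0.09238345430130519
-0.15 6 0.0054 0.0271 0.1304
-0.12 3 -0.0004 0.0035 0.1249
-0.11 29 -0.0068 0.0096 0.1293
-0.1 44 -0.0072 0.0121 0.1322
-0.09 38 -0.0077 0.0114 0.1307
-0.08 37 -0.0194 0.0195 0.1283
-0.07 94 -0.0207 0.0242 0.1305
-0.06 36 -0.011 0.0193 0.1299
-0.05 31 -0.0064 0.0071 0.1296
-0.04 30 -0.0067 0.0071 0.1285
-0.03 32 -0.007 0.0064 0.1278
-0.02 29 -0.0071 0.0062 0.1274
-0.01 32 -0.0083 0.006 0.1287
0.0 31 -0.0082 0.0051 0.1312
0.01 30 -0.0081 0.0054 0.1292
0.02 40 -0.0224 0.0145 0.1295
0.03 98 -0.025 0.0206 0.1311
0.04 39 -0.019 0.0148 0.1275
0.05 54 -0.0174 0.0088 0.1366
0.06 71 -0.0181 0.0904 0.1366
0.07 70 -0.0188 0.0914 0.1379
0.08 68 -0.0185 0.0915 0.1378
0.09 10 -0.0074 0.0924 0.1355
endplate 119 [0.4931 0.08   0.1531] [0.4638 0.0685 0.1452] [0.5254 0.0907 0.158 ]
   rect ((494.092041015625, 78.8521499633789), (10.384807586669922, 63.607669830322266), 74.31383514404297)
b1 618 [ 0.4202 -0.2357  0.1964] [ 0.3944 
[... 213 characters left out ...]
54 0.0553 0.2014]
   rect ((577.6693725585938, 28.28649139404297), (52.36850357055664, 52.45218276977539), 59.650455474853516)
b3 579 [0.4092 0.3339 0.1502] [0.3832 0.3093 0.1303] [0.4371 0.362  0.1564]
   rect ((410.2870178222656, 335.6329040527344), (53.78776550292969, 52.644561767578125), 31.4437255859375)
rack 1033 [ 0.5626 -0.1289  0.1298] [ 0.5183 -0.2025  0.1201] [ 0.6125 -0.0546  0.1383]
   rect ((564.2211303710938, -128.48391723632812), (140.08447265625, 66.01828002929688), 76.00826263427734)
base 2842 [ 0.4569 -0.0509  0.0543] [ 0.3853 -0.197   0.05  ] [0.5548 0.0979 0.06  ]
   rect ((476.57537841796875, -51.906524658203125), (295.0966796875, 151.51779174804688), 83.15087127685547)
```

View pics/topc.png

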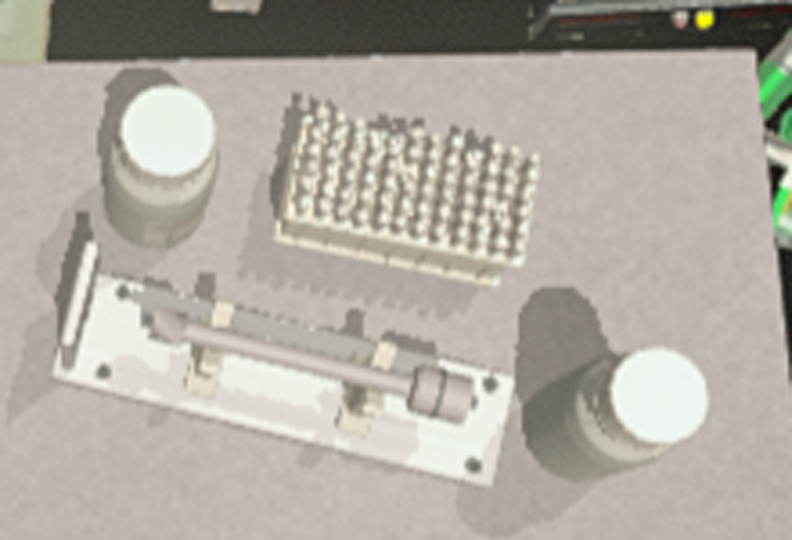

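Call:
arm_command --targets '[0, 0, 0, 0, 0, -50, -1, 0, 0, 0, 0, 0, -100, -1, 0, 0, 88, -455, -467, -100, -1, 0, 0, 88, -455, -467, -100, -1, 0, 0, 88, -455, -467, -100, -1, 0, 0, 88, -455, -467, -100, -1, 0, 0, 88, -455, -467, -100, -1, 0, 0, 88, -455, -467, -100, -1, 0, 0, 88, -455, -467, -100, -1, 0, 0, 88, -455, -467, -100, -1, 0, 0, 88, -455, -467, -100, -1, 0, 0, 88, -455, -467, -100, -1, 0, 0, 88, -455, -467, -100, -1, 0, 0, 88, -455, -467, -100, -1, 0, 0, 88, -455, -467, -100, -1, 0, 0, 88, -455, -467, -100, -1, 0, 0, 88, -455, -467, -100, -1, 0, 0, 88, -455, -467, -100, -1, 0, 0, 88, -455, -467, -100, -1, 0, 0, 88, -455, -467, -100, -1]'

```text
time: 2.1
tool_pos: [0.4594, -0.0491, 0.306]
ee_rot: [3.141, -0.0, 1.318]
wrist_force: [0.9, -0.0, 0.3]
width: 0.094
finger_force: 0.0
```

```bash
cat >> h.py <<'E'
from scipy.spatial.transform import Rotation as Ro
import json,os
def log():
    o=robot.get_obs(); L=json.load(open('log.json')) if os.path.exists('log.json') else [[[1.178,0.088,1.372,0,1.684,-0.103],[0.157,0.527,0.2045],[-3.139,0,2.852]]]
    L.append([list(map(float,o[k])) for k in('joint_positions','tool_pos','ee_rot')]); json.dump(L,open('log.json','w')); return o
def pose(o):
    T=np.eye(4); T[:3,:3]=Ro.from_euler('xyz',o['ee_rot']).as_matrix(); T[:3,3]=o['tool_pos']; return T
def delta(o,T):  # row (turn deg, shift mm) from the measured pose to T
    D=np.linalg.inv(pose(o))@T; return np.r_[Ro.from_matrix(D[:3,:3]).as_rotvec(degrees=True),D[:3,3]*1000].round(1)
E
python3 - <<'E'
from h import *
np.set_printoptions(precision=4,suppress=True)
o=log(); print({k:np.round(v,4) for k,v in o.items()})
s=snap('wrist'); print(s['fx'],s['T_tool_cam']); cv2.imwrite('pics/w0.png',s['color'][...,::-1])
E
```

```text
{'time': np.float64(2.1), 'joint_positions': array([-0.2295, -0.108 ,  1.3666,  0.0003,  1.8819,  0.023 ]), 'qvel': array([-0.0056,  0.0024, -0.0023, -0.0007, -0.0028, -0.0002]), 'joint_torque': array([ -0.1355, -25.377 , -30.1259,   0.0647,   0.0061,   0.002 ]), 'tool_pos': array([ 0.4594, -0.0491,  0.306 ]), 'ee_rot': array([ 3.1405, -0.0003,  1.3183]), 'wrist_force': array([ 0.9052, -0.0032,  0.259 ]), 'wrist_torque': array([-0.0247,  0.0841,  0.0518]), 'finger_force': np.float64(0.0), 'width': np.float64(0.094)}
421.04256347686845 [[-0.0004 -0.9692 -0.2465  0.0708]
 [ 1.     -0.0003 -0.0006 -0.0001]
 [ 0.0005 -0.2465  0.9692 -0.1782]
 [ 0.      0.      0.      1.    ]]
```

View pics/w0.png

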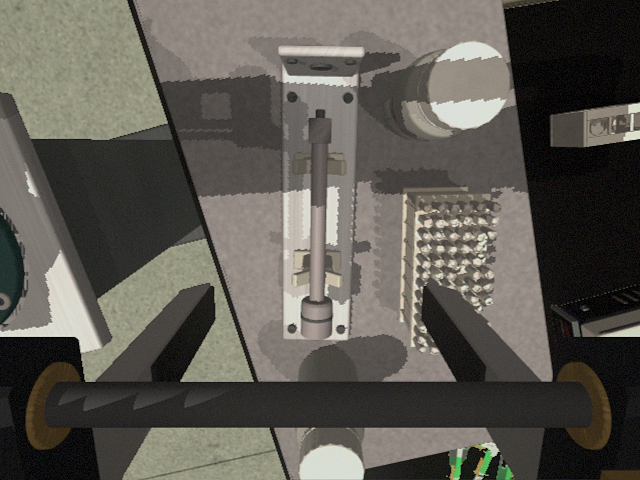

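The wrist view shows the column in the saddles, nut end (318,118) next to the end plate (322,50) and head at (316,318). The rack is at (450,265) and bottle_2 at (465,85).

The last joint (±147°) can't turn the column 180° with the tool vertical, because q6 is about 0 at the grasp. So I'll use a tilted grasp. To plan it I need the arm's kinematics, so I'll collect a few tilted samples first.

Call:
arm_command --targets '[-40, 0, 0, 0, 0, 0, -0.2, -40, 0, 0, 0, 0, 0, -0.2, -40, 0, 0, 0, 0, 0, -0.2, -40, 0, 0, 0, 0, 0, -0.2, -40, 0, 0, 0, 0, 0, -0.2, -40, 0, 0, 0, 0, 0, -0.2, -40, 0, 0, 0, 0, 0, -0.2]'

```text
time: 2.85
tool_pos: [0.4594, -0.0499, 0.3061]
ee_rot: [2.443, -0.0, 1.317]
wrist_force: [1.3, 1.3, 0.1]
width: 0.0563
finger_force: 0.0
```

```bash
python3 -c "
from h import *
np.set_printoptions(precision=4,suppress=True)
o=log(); print(o['joint_positions'],o['tool_pos'],o['ee_rot'],o['width'])"
```

```text
[-0.2092 -0.6485  1.8941 -0.0307  1.1983  0.0456] [ 0.4594 -0.0499  0.3061] [ 2.4433 -0.0002  1.3169] 0.05631446879219302
```

Call:
arm_command --targets '[0, 35, 0, 0, 0, -30, -0.2, 0, 35, 0, 0, 0, -30, -0.2, 0, 35, 0, 0, 0, -30, -0.2, 0, 35, 0, 0, 0, -30, -0.2, 0, 35, 0, 0, 0, -30, -0.2, 0, 35, 0, 0, 0, -30, -0.2]'

```text
time: 3.45
tool_pos: [0.4418, -0.0499, 0.3272]
ee_rot: [2.348, -0.461, 1.732]
wrist_force: [-0.0, 0.1, 0.2]
width: 0.0564
finger_force: 0.0
```

```bash
python3 -c "
from h import *
np.set_printoptions(precision=4,suppress=True)
o=log(); print(o['joint_positions'],o['tool_pos'],o['ee_rot'],o['width'])"
```

```text
[-0.9456 -0.5246  1.8843  0.8951  1.6631 -0.7657] [ 0.4418 -0.0499  0.3272] [ 2.3481 -0.4607  1.7318] 0.05637992528730456
```

Call:
arm_command --targets '[0, 0, 40, 0, 0, -60, -0.2, 0, 0, 40, 0, 0, -60, -0.2, 0, 0, 40, 0, 0, -60, -0.2, 0, 0, 40, 0, 0, -60, -0.2, 0, 0, 40, 0, 0, -60, -0.2, 0, 0, 40, 0, 0, -60, -0.2]'

```text
time: 4.05
tool_pos: [0.4023, -0.0709, 0.3675]
ee_rot: [2.816, -0.845, 0.996]
wrist_force: [-0.5, -0.5, 0.5]
width: 0.0564
finger_force: 0.0
```

```bash
cat > kin.py <<'E'
from h import *
from scipy.optimize import least_squares
# p: shoulder(x,z) , lateral y, upper L1, elbow a, forearm d4, wrist a5, tool d6
def fk(q,p,s4=1,s6=1):
    ry=lambda a:Ro.from_euler('y',a); rz=lambda a:Ro.from_euler('z',a)
    R=rz(q[0]); x=R.apply([p[0],p[2],p[1]])
    R=R*ry(q[1]); x=x+R.apply([0,0,p[3]])
    R=R*ry(q[2]); x=x+R.apply([p[4],0,p[5]])
    R=R*rz(s4*q[3]); R=R*ry(q[4]); x=x+R.apply([p[6],0,p[7]])
    R=R*rz(s6*q[5])*rz(-np.pi/2); return x,R
E
python3 - <<'E'
from kin import *
np.set_printoptions(precision=4,suppress=True)
o=log(); print(o['joint_positions'],o['tool_pos'],o['ee_rot'],o['width'])
L=json.load(open('log.json'))
for s4 in(1,-1):
  for s6 in(1,-1):
    def f(p):
        r=[]
        for q,x,e in L:
            X,R=fk(q,p,s4,s6); r+=[(X-x)*1000,(R*Ro.from_euler('xyz',e).inv()).as_rotvec(degrees=True)]
        return np.concatenate(r+[0.01*(p-p0)*1000])
    p0=np.array([0,.3,.0,.4,0,.4,0,.3])
    S=least_squares(f,p0); r=S.fun[:-8].reshape(-1,6); print(s4,s6,S.cost,S.x); print(abs(r).max(0))
E
```

```text
[-1.1055 -0.5486  1.8178  0.9308  1.8403 -0.1025] [ 0.4023 -0.0709  0.3675] [ 2.8162 -0.8452  0.9963] 0.05639151161895368
1 1 81000.42804857926 [ 0.0009  0.1511  0.0566  0.4492  0.0992  0.4994 -0.      0.3507]
[  0.0835   0.1154   0.051  117.6467  75.9623 179.9999]
1 -1 63557.50440512405 [ 0.0009  0.1511  0.0566  0.4492  0.0992  0.4994 -0.      0.3507]
[  0.0835   0.1154   0.051  109.9647  70.8828 177.3604]
-1 1 129108.50564884675 [-0.2565 -0.0365  0.1188  0.195   0.1202  0.9312  0.2051 -0.1064]
[120.8768 156.2792 129.0009 112.2869  23.84   179.9905]
-1 -1 117721.97745745277 [-0.2565 -0.0365  0.1188  0.195   0.1202  0.9312  0.2051 -0.1064]
[120.8768 156.2792 129.0009 110.7859  72.2015 177.3698]
```

```bash
cat >> kin.py <<'E'
P=np.array([0.0009,.1511,.0566,.4492,.0992,.4994,0,.3507])
def cs(a): return np.cos(a),np.sin(a)
def FK(q,s6=1):
    def ry(a): c,s=cs(a); return np.array([[c,0,s],[0,1,0],[-s,0,c]])
    def rz(a): c,s=cs(a); return np.array([[c,-s,0],[s,c,0],[0,0,1]])
    R=rz(q[0]); x=R@[P[0],P[2],P[1]]; R=R@ry(q[1]); x=x+R@[0,0,P[3]]
    R=R@ry(q[2]); x=x+R@[P[4],0,P[5]]; R=R@rz(q[3])@ry(q[4]); x=x+R@[0,0,P[7]]
    return x,R@rz(s6*q[5]+np.pi/2)
LO=np.array([-3.1,-.76,.27,-1.08,.17,-2.57]); HI=np.array([3.1,2.03,2.55,4.22,2.65,2.57])
def ik(x,R,seed):
    f=lambda q:(lambda X,Q:np.r_[(X-x)*10,(Q-R).ravel()])(*FK(q))
    S=least_squares(f,np.clip(seed,LO+.01,HI-.01),bounds=(LO,HI),max_nfev=60); return S.x,np.sqrt(2*S.cost)
def orient(side,th,be,psi):   # psi: azimuth of cradle +x, deg; side 1: tool x to end plate
    R0=Ro.from_euler('z',psi if side>0 else psi+180,degrees=True)*Ro.from_euler('x',180,degrees=True)
    c=np.array([np.cos(np.radians(psi)),np.sin(np.radians(psi)),0])
    return (Ro.from_rotvec(-th*c,degrees=True)*R0*Ro.from_euler('y',be,degrees=True)).as_matrix()
def tcp(pt,R): return np.asarray(pt)+.019*R[:,2]
E
python3 - <<'E'
from kin import *
np.set_printoptions(precision=3,suppress=True)
L=json.load(open('log.json'))
for q,x,e in L:
    X,R=FK(q); print((X-x)*1000, np.abs(R-Ro.from_euler('xyz',e).as_matrix()).max())
# wrist picture: column
s=pickle.load(open('wrist.pkl','rb')); q,x,e=L[1]; T=np.eye(4); T[:3,:3]=Ro.from_euler('xyz',e).as_matrix(); T[:3,3]=x
W=cloud(s,T@s['T_tool_cam']); w=W[100:345,285:360].reshape(-1,3)
k=(w[:,2]>.112)&(w[:,2]<.14); w=w[k]
c=np.array([.459,-.05]); 
for it in range(4):
    d0=np.array([.2588,.9659]) if it==0 else d
    n0=np.array([d0[1],-d0[0]]); t=(w[:,:2]-c)@d0; e=(w[:,:2]-c)@n0
    m=(abs(t)<.04)&(abs(e)<.012)
    a=np.polyfit(t[m],e[m],1); d=d0+a[0]*n0; d/=np.linalg.norm(d); c=c+n0*a[1]
n=np.array([d[1],-d[0]]); t=(w[:,:2]-c)@d; e=(w[:,:2]-c)@n
print('axis pt',c,'az',np.degrees(np.arctan2(d[1],d[0])))
for a in np.arange(-.12,.12,.006):
    k=(t>=a)&(t<a+.006)
    if k.sum(): print(round(a,3),k.sum(),e[k].min().round(4),e[k].max().round(4),np.percentile(w[k,2],90).round(4))
ws=W[40:70,275:370].reshape(-1,3); ws=ws[(ws[:,2]>.145)&(ws[:,2]<.165)]; print('plate',ws.mean(0),((ws[:,:2]-c)@d).min(),((ws[:,:2]-c)@d).max(),((ws[:,:2]-c)@n).min(),((ws[:,:2]-c)@n).max())
E
```

```text
[ 0.027 -0.14  -0.01 ] 0.00026068710026152424
[ 0.036 -0.008 -0.062] 4.440892098500626e-16
[-0.037  0.006 -0.097] 5.551115123125783e-16
[ 0.098 -0.049  0.015] 3.3306690738754696e-16
[ 0.028  0.056 -0.057] 3.3306690738754696e-16
axis pt [ 0.458 -0.05 ] az 74.62414416621637
-0.114 4 -0.0014 0.0014 0.123
-0.108 61 -0.0146 0.0144 0.1335
-0.102 196 -0.0147 0.0143 0.1339
-0.096 192 -0.0147 0.0142 0.134
-0.09 197 -0.015 0.015 0.1343
-0.084 192 -0.0147 0.0138 0.1339
-0.078 210 -0.0141 0.0138 0.1341
-0.072 248 -0.0131 0.0129 0.1313
-0.066 94 -0.0067 0.0062 0.1263
-0.06 149 -0.0219 0.0223 0.1268
-0.054 313 -0.022 0.0222 0.1272
-0.048 306 -0.022 0.022 0.1267
-0.042 100 -0.0069 0.0067 0.1263
-0.036 103 -0.007 0.0066 0.1264
-0.03 98 -0.007 0.0064 0.1266
-0.024 102 -0.0062 0.0063 0.1264
-0.018 96 -0.0063 0.0062 0.1265
-0.012 104 -0.0063 0.007 0.1264
-0.006 107 -0.0064 0.0069 0.1261
0.0 112 -0.0065 0.0068 0.1264
0.006 109 -0.0065 0.0066 0.1262
0.012 110 -0.0066 0.0065 0.1264
0.018 115 -0.0067 0.0064 0.1264
0.024 109 -0.0067 0.0071 0.1262
0.03 123 -0.0068 0.0071 0.1264
0.036 116 -0.0069 0.0069 0.1264
0.042 292 -0.0221 0.0227 0.1267
0.048 390 -0.0221 0.0226 0.1273
0.054 207 -0.0221 0.0224 0.1268
0.06 112 -0.0063 0.0064 0.1264
0.066 147 -0.0088 0.0095 0.129
0.072 168 -0.0088 0.0095 0.1294
0.078 183 -0.0089 0.0093 0.1295
0.084 158 -0.0089 0.0092 0.1296
0.09 77 -0.0033 0.0042 0.1234
0.096 1 0.0041 0.0041 0.1189
plate [0.494 0.079 0.153] 0.12779642102639377 0.13894618213864757 -0.03145511061724898 0.032234295155910114
```

```bash
cat > plan.py <<'E'
from kin import *
from multiprocessing import Pool
PT=np.array([.4574,-.052,.1195]); PSI=74.6
seeds=[[-.2,-.5,1.9,0,1.2,0],[-.9,-.5,1.9,.9,1.7,-.8],[.5,-.4,1.9,-.8,1.5,.8],[-.2,-.5,2.2,1.5,.6,2],[-.2,-.3,2.2,2.8,.4,0],[-1,0,2,1.5,1.2,1.5],[-1,0,2,1.2,1.2,-2.3],[.5,0,2,-.8,1.2,2.3]]
def job(a):
    side,th,be,dz=a; R=orient(side,th,be,PSI); x=tcp(PT+[0,0,dz],R); best=None
    for s in seeds:
        q,r=ik(x,R,np.array(s))
        if r<1e-3:
            m=np.minimum(q-LO,HI-q)[1:].min()
            if best is None or m>best[0]: best=(m,q)
    return a,best
if __name__=='__main__':
    np.set_printoptions(precision=2,suppress=True)
    J=[(s,t,b,0.) for s in(1,-1) for b in range(-45,46,15) for t in range(0,61,15)]
    with Pool() as p:
        for a,b in p.imap(job,J,1):
            if b and b[0]>.03: print(a[:3],round(b[0],2),b[1])
E
nproc; OMP_NUM_THREADS=1 timeout 500 python3 plan.py
```

```text
4
(1, 0, -45) 0.4 [ 0.22  0.21  1.65 -0.68  1.69  0.55]
(1, 15, -45) 0.31 [ 0.28  0.12  1.77 -0.77  1.56  0.79]
(1, 30, -45) 0.17 [ 0.34  0.05  1.9  -0.91  1.45  1.07]
(1, 0, -30) 0.6 [ 0.1   0.08  1.68 -0.48  1.58  0.41]
(1, 15, -30) 0.49 [ 0.16 -0.05  1.84 -0.59  1.4   0.62]
(1, 30, -30) 0.33 [ 0.24 -0.16  1.99 -0.75  1.24  0.88]
(1, 45, -30) 0.09 [ 0.32 -0.21  2.14 -0.99  1.13  1.23]
(1, 0, -15) 0.75 [-0.05 -0.01  1.71 -0.26  1.51  0.24]
(1, 15, -15) 0.57 [-0.01 -0.19  1.89 -0.34  1.27  0.37]
(1, 30, -15) 0.42 [ 0.05 -0.34  2.07 -0.48  1.04  0.56]
(1, 45, -15) 0.3 [ 0.13 -0.44  2.25 -0.75  0.83  0.88]
(1, 0, 0) 0.69 [-0.24 -0.07  1.74 -0.    1.47  0.03]
(1, 15, 0) 0.5 [-0.23 -0.26  1.93 -0.01  1.22  0.04]
(1, 30, 0) 0.31 [-0.22 -0.45  2.12 -0.03  0.95  0.06]
(1, 45, 0) 0.15 [-0.2  -0.61  2.32 -0.08  0.65  0.11]
(1, 60, 0) 0.05 [-0.18 -0.71  2.5  -0.24  0.31  0.28]
(1, 0, 15) 0.69 [-0.43 -0.07  1.77  0.26  1.49 -0.18]
(1, 15, 15) 0.49 [-0.46 -0.27  1.95  0.32  1.26 -0.29]
(1, 30, 15) 0.31 [-0.51 -0.45  2.14  0.44  1.04 -0.46]
(1, 45, 15) 0.15 [-0.58 -0.61  2.33  0.66  0.84 -0.72]
(
[... 749 characters left out ...]
2.2   1.07  1.41  1.76]
(-1, 60, -45) 0.24 [-1.03 -0.15  2.31  1.24  1.42  1.39]
(-1, 30, -30) 0.25 [-0.74 -0.33  2.12  0.75  1.24  2.32]
(-1, 45, -30) 0.26 [-0.84 -0.44  2.29  0.97  1.15  1.99]
(-1, 60, -30) 0.11 [-0.95 -0.46  2.44  1.25  1.14  1.58]
(-1, 45, -15) 0.15 [-0.58 -0.61  2.33  0.66  0.84  2.42]
(-1, 60, -15) 0.03 [-0.67 -0.72  2.52  1.06  0.71  1.97]
(-1, 45, 15) 0.3 [ 0.13 -0.44  2.25 -0.75  0.83 -2.26]
(-1, 15, 30) 0.05 [ 0.16 -0.05  1.84 -0.59  1.4  -2.52]
(-1, 30, 30) 0.31 [ 0.24 -0.16  1.99 -0.75  1.24 -2.26]
(-1, 45, 30) 0.09 [ 0.32 -0.21  2.14 -0.99  1.13 -1.91]
(-1, 15, 45) 0.22 [ 0.28  0.12  1.77 -0.77  1.56 -2.35]
(-1, 30, 45) 0.17 [ 0.34  0.05  1.9  -0.91  1.45 -2.07]
```

```bash
cat > path.py <<'E'
from plan import *
c=np.array([np.cos(np.radians(PSI)),np.sin(np.radians(PSI)),0])
def Rw(psi,rho,be=30):
    R0=Ro.from_euler('z',PSI,degrees=True)*Ro.from_euler('x',180,degrees=True)
    return (Ro.from_euler('z',psi,degrees=True)*Ro.from_rotvec(rho*c,degrees=True)*R0*Ro.from_euler('y',be,degrees=True)).as_matrix()
MID=np.array([.4572,-.0529,.1195])
def follow(wp,q):
    out=[]
    for pt,psi,rho in wp:
        R=Rw(psi,rho); q2,r=ik(tcp(pt,R),R,q); out.append((psi,rho,r,np.minimum(q2-LO,HI-q2)[1:].min(),np.abs(q2-q).max(),q2)); q=q2
    return out
E
python3 - <<'E'
from path import *
np.set_printoptions(precision=2,suppress=True)
q0=np.array(json.load(open('log.json'))[-1][0])
up=MID+[0,0,.1]
for C in([.4572,-.0529,.30],[.40,-.06,.30],[.43,-.12,.3]):
    C=np.array(C)
    wp=[(up,0,0),(MID,0,0),(C,0,0)]+[(C,p,33*p/180) for p in range(10,181,10)]+[(MID+[0,0,.05],180,33),(MID,180,33)]
    o=follow(wp,q0); print(C)
    for i,r in enumerate(o):
        if C[0]==.40 or i>18 or r[2]>1e-3: print(r[0],round(r[1]),'res %.4f mar %.2f dq %.2f'%r[2:5],r[5])
E
```

```text
[ 0.46 -0.05  0.3 ]
170 31 res 0.0000 mar 0.21 dq 0.12 [ 0.25 -0.19  1.66 -0.74  1.63 -2.36]
180 33 res 0.0000 mar 0.09 dq 0.13 [ 0.25 -0.3   1.75 -0.73  1.5  -2.48]
180 33 res 0.0000 mar 0.28 dq 0.21 [ 0.25 -0.23  1.96 -0.77  1.29 -2.29]
180 33 res 0.0000 mar 0.28 dq 0.09 [ 0.25 -0.17  2.02 -0.8   1.21 -2.2 ]
[ 0.4  -0.06  0.3 ]
0 0 res 0.0000 mar 0.67 dq 0.51 [-0.6  -0.09  1.65  0.5   1.75 -0.28]
0 0 res 0.0000 mar 0.74 dq 0.18 [-0.6  -0.02  1.79  0.49  1.56 -0.38]
0 0 res 0.0000 mar 0.55 dq 0.38 [-0.69 -0.21  1.59  0.51  1.94 -0.27]
10 2 res 0.0000 mar 0.63 dq 0.12 [-0.65 -0.13  1.53  0.47  2.02 -0.39]
20 4 res 0.0000 mar 0.56 dq 0.12 [-0.6  -0.06  1.46  0.42  2.09 -0.51]
30 6 res 0.0000 mar 0.49 dq 0.12 [-0.54  0.    1.4   0.36  2.16 -0.63]
40 7 res 0.0000 mar 0.44 dq 0.13 [-0.48  0.06  1.34  0.28  2.21 -0.76]
50 9 res 0.0000 mar 0.39 dq 0.13 [-0.41  0.1   1.3   0.19  2.26 -0.89]
60 11 res 0.0000 mar 0.36 dq 0.14 [-0.35  0.13  1.27  0.09  2.29 -1.03]
70 13 res 0.0000 mar 0.35 dq 0.15 [-0.28  0.15  1.25 -0.02  2.3  -1.18]
80 15 res 0.0000 mar 0.35 dq 0.15 [-0.21  0.16  1.25 -0.13 
[... 499 characters left out ...]
1.59 -0.69  1.87 -2.15]
160 29 res 0.0000 mar 0.32 dq 0.10 [ 0.25 -0.22  1.68 -0.72  1.77 -2.25]
170 31 res 0.0000 mar 0.21 dq 0.11 [ 0.27 -0.32  1.76 -0.74  1.66 -2.36]
180 33 res 0.0000 mar 0.08 dq 0.13 [ 0.27 -0.43  1.84 -0.74  1.54 -2.49]
180 33 res 0.0000 mar 0.28 dq 0.25 [ 0.25 -0.23  1.96 -0.77  1.29 -2.29]
180 33 res 0.0000 mar 0.28 dq 0.09 [ 0.25 -0.17  2.02 -0.8   1.21 -2.2 ]
[ 0.43 -0.12  0.3 ]
170 31 res 0.0000 mar 0.08 dq 0.12 [ 0.1  -0.3   1.75 -0.72  1.54 -2.49]
180 33 res 0.0599 mar 0.00 dq 0.12 [ 0.1  -0.4   1.84 -0.73  1.42 -2.57]
180 33 res 0.0000 mar 0.28 dq 0.28 [ 0.25 -0.23  1.96 -0.77  1.29 -2.29]
180 33 res 0.0000 mar 0.28 dq 0.09 [ 0.25 -0.17  2.02 -0.8   1.21 -2.2 ]
```

```bash
python3 - <<'E'
from path import *
np.set_printoptions(precision=1,suppress=True)
o=robot.get_obs(); R=Rw(0,0)
def M(pt): T=np.eye(4);T[:3,:3]=R;T[:3,3]=tcp(pt,R);return T
print(delta(o,M(MID+[0,0,.1])))
print('descend per m', R.T@[0,0,-1])
E
```

```text
[ 29.5 -16.  -16.6 -87.2 -16.1 152.4]
descend per m [-0.5 -0.   0.9]
```

Call:
arm_command --targets '[29.5, -16, -16.6, -87, -16, 152, -0.2, 29.5, -16, -16.6, -87, -16, 152, -0.2, 29.5, -16, -16.6, -87, -16, 152, -0.2, 29.5, -16, -16.6, -87, -16, 152, -0.2, 29.5, -16, -16.6, -87, -16, 152, -0.2, 29.5, -16, -16.6, -87, -16, 152, -0.2, 29.5, -16, -16.6, -87, -16, 152, -0.2, 29.5, -16, -16.6, -87, -16, 152, -0.2]'

```text
time: 4.85
tool_pos: [0.4592, -0.0438, 0.203]
ee_rot: [3.139, -0.526, 1.302]
wrist_force: [-0.2, -0.6, 1.1]
width: 0.0563
finger_force: 0.0
```

```bash
python3 - <<'E'
from path import *
np.set_printoptions(precision=2,suppress=True)
o=log(); R=Rw(0,0)
def M(pt): T=np.eye(4);T[:3,:3]=R;T[:3,3]=tcp(pt,R);return T
print(o['joint_positions'],o['width']); print(delta(o,M(MID+[0,0,.1])),delta(o,M(MID)))
s=snap('wrist'); W=cloud(s,pose(o)@s['T_tool_cam']); cv2.imwrite('pics/w1.png',s['color'][...,::-1])
n=np.array([c[1],-c[0]]); w=W.reshape(-1,3); t=(w[:,:2]-MID[:2])@c[:2]; e=(w[:,:2]-MID[:2])@n
for a in (-.04,-.02,0,.02,.04,.06,.08):
    k=(abs(t-a)<.006)&(abs(e)<.012)&(w[:,2]>.112)&(w[:,2]<.14)
    if k.sum()>10: print(a,k.sum(),e[k].min()*1000,e[k].max()*1000,np.percentile(w[k,2],95)*1000)
E
```

```text
[-0.6  -0.09  1.65  0.5   1.75 -0.28] 0.05631467186738439
[ 0.2 -0.1 -0.   0.2  0.5  0.1] [  0.2  -0.1  -0.  -50.    0.2  86.6]
-0.02 462 -6.1998586166785286 7.629337360434816 126.46011315747496
0 431 -6.292483730809354 7.11477931431196 126.52355861402123
0.02 396 -6.3255933491337695 7.3610473089961195 126.51503450024474
0.04 375 -5.73657466444525 7.536860174941442 126.46591064094329
0.06 446 -11.828796188980846 11.775845090350046 126.32417561198919
0.08 469 -8.537845766378963 9.87156583901917 129.78455247674086
```

View pics/w1.png

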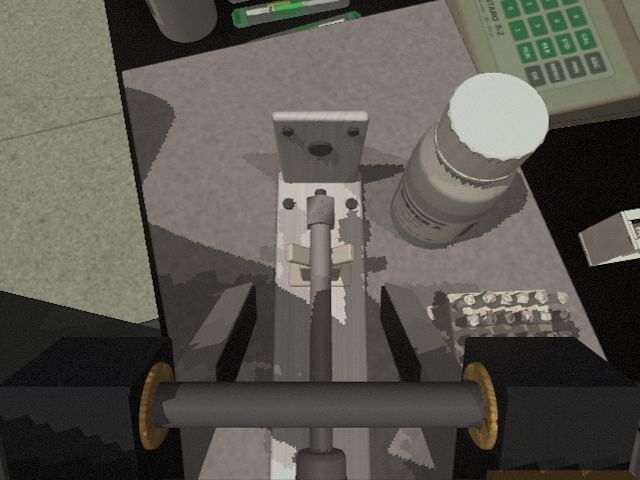

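Both fingers straddle the tube, centred at about (320,330) and within 1 mm. The nut is at (320,208). I'll descend and close.

Call:
arm_command --targets '[0, 0, 0, -10, 0.5, 17, -0.2, 0, 0, 0, -20, 0.5, 35, -0.2, 0, 0, 0, -30, 0.5, 52, -0.2, 0, 0, 0, -40, 0.5, 69, -0.2, 0, 0, 0, -45, 0.5, 78, -0.2, 0, 0, 0, -50, 0.5, 86.5, -0.2, 0, 0, 0, -50, 0.5, 86.5, -0.2, 0, 0, 0, -50, 0.5, 86.5, 1, 0, 0, 0, -50, 0.5, 86.5, 1, 0, 0, 0, -50, 0.5, 86.5, 1, 0, 0, 0, -50, 0.5, 86.5, 1, 0, 0, 0, -50, 0.5, 86.5, 1, 0, 0, 0, -50, 0.5, 86.5, 1, 0, 0, 0, -50, 0.5, 86.5, 1, 0, 0, 0, -50, 0.5, 86.5, 1, 0, 0, 0, -50, 0.5, 86.5, 1]'

```text
time: 6.5
tool_pos: [0.4608, -0.0438, 0.1026]
ee_rot: [3.139, -0.526, 1.301]
wrist_force: [5.1, 0.5, 0.2]
width: 0.0132
finger_force: 30.0
```

```bash
python3 - <<'E'
from path import *
np.set_printoptions(precision=2,suppress=True)
o=log(); R=Rw(0,0)
def M(pt): T=np.eye(4);T[:3,:3]=R;T[:3,3]=tcp(pt,R);return T
print(o['joint_positions'],o['width'],o['finger_force'],o['wrist_force'],delta(o,M(MID)))
C=np.array([.42,-.05,.28])
print('up60',delta(o,M(MID+[0,0,.06])),'up160',delta(o,M(MID+[0,0,.16])),'C',delta(o,M(C)))
wp=[(C,0,0)]+[(C,p,38*p/180) for p in range(10,181,10)]+[(MID+[0,0,.16],180,38),(MID+[0,0,.05],180,38),(MID,180,38)]
for r in follow(wp,o['joint_positions'])[::3]: print(r[0],'res %.4f mar %.2f dq %.2f'%r[2:5],r[5])
E
```

```text
[-0.6  -0.02  1.79  0.5   1.56 -0.38] 0.013209097965042134 30.000687539577484 [5.09 0.55 0.17] [ 0.2 -0.1 -0.   0.  -1.1 -0.5]
up60 [  0.2  -0.1  -0.   30.1  -0.9 -52.4] up160 [   0.2   -0.1   -0.    80.3   -0.7 -138.8] C [   0.2   -0.1   -0.    74.4  -37.3 -142.9]
0 res 0.0000 mar 0.58 dq 0.32 [-0.64 -0.18  1.61  0.51  1.88 -0.25]
30 res 0.0000 mar 0.53 dq 0.12 [-0.5   0.05  1.4   0.36  2.12 -0.6 ]
60 res 0.0000 mar 0.39 dq 0.14 [-0.31  0.18  1.25  0.09  2.26 -0.99]
90 res 0.0000 mar 0.39 dq 0.14 [-0.1   0.21  1.24 -0.25  2.26 -1.42]
120 res 0.0000 mar 0.54 dq 0.11 [ 0.1   0.11  1.37 -0.54  2.09 -1.78]
150 res 0.0000 mar 0.36 dq 0.10 [ 0.26 -0.09  1.61 -0.72  1.82 -2.05]
180 res 0.0000 mar 0.21 dq 0.13 [ 0.32 -0.41  1.9  -0.8   1.46 -2.36]
180 res 0.0000 mar 0.21 dq 0.10 [ 0.28 -0.19  2.07 -0.87  1.17 -2.09]
```

Call:
arm_command --targets '[0, 0, 0, 2, 0, -4, 1, 0, 0, 0, 5, 0, -9, 1, 0, 0, 0, 10, 0, -17, 1, 0, 0, 0, 15, 0, -26, 1, 0, 0, 0, 20, 0, -35, 1, 0, 0, 0, 25, 0, -43, 1, 0, 0, 0, 30, 0, -52, 1, 0, 0, 0, 30, 0, -52, 1, 0, 0, 0, 30, 0, -52, 1]'

```text
time: 7.4
tool_pos: [0.4597, -0.0437, 0.1625]
ee_rot: [3.141, -0.526, 1.301]
wrist_force: [0.9, 0.3, -3.0]
width: 0.0133
finger_force: 30.0
```

```bash
python3 - <<'E'
from path import *
np.set_printoptions(precision=2,suppress=True)
L=json.load(open('log.json')); q,x,e=L[-1]; Rr=Ro.from_euler('xyz',e).as_matrix(); print('seat pinch',(np.array(x)-.019*Rr[:,2])*1000)
o=log(); print(o['joint_positions'],o['width'],o['finger_force'],o['wrist_force'],o['wrist_torque'],o['tool_pos'])
s=snap('wrist'); W=cloud(s,pose(o)@s['T_tool_cam']); cv2.imwrite('pics/w2.png',s['color'][...,::-1])
p=o['tool_pos']-.019*pose(o)[:3,2]
n=np.array([c[1],-c[0]]); w=W.reshape(-1,3); t=(w[:,:2]-p[:2])@c[:2]; ee=(w[:,:2]-p[:2])@n; h=w[:,2]-p[2]
for a in np.arange(-.12,.12,.006):
    k=(abs(t-a)<.003)&(abs(ee)<.02)&(abs(h)<.02)
    if k.sum()>5: print(a.round(3),k.sum(),ee[k].min()*1000,ee[k].max()*1000,np.percentile(h[k],95)*1000)
E
```

```text
seat pinch [458.21 -52.98 119.08]
[-0.6  -0.07  1.71  0.5   1.67 -0.32] 0.013328410176639825 29.999991059303284 [ 0.95  0.25 -3.02] [-0.46  0.2   0.01] [ 0.46 -0.04  0.16]
-0.06 128 -7.303859158103017 6.339008643922401 7.436814810007684
-0.054 696 -7.386983305744199 6.444588491074608 7.660281308189354
-0.048 673 -7.44408533392237 6.609809833557911 7.627049981470807
-0.042 442 -7.04971023555965 6.194735183725771 7.680712802713763
-0.024 358 -7.272142885820462 6.4725109247961266 7.543264597059496
-0.018 606 -7.3749955238195515 6.5517646419557245 16.99170441858857
-0.012 597 -7.032718787288116 6.261654133442309 10.886087672207493
-0.006 569 -7.7695576767241405 7.429763470751348 12.021894785326884
0.0 1216 -19.13481545648907 18.46245046532692 19.34005480722724
0.006 1157 -18.98122817419774 18.462881176192298 10.83156384326151
0.012 996 -19.122464851585356 18.116429846713906 7.194634042456863
0.018 528 -12.967958817064751 12.15280901051399 7.369855362277428
0.024 466 -7.420416608445112 6.199425693626894 7.520865703330479
0.03 443 -6.9439786453334476 6.253408788694658 7.540720562438014
0.036 431 -7.002344528503877 6.3251999347047665 7.433463149691081
0.042 432 -7.086660102665485 6.398918661903351 7.406099766986097
0.048 405 -7.12002324499274 6.4768007240600545 7.309433759732447
0.054 412 -7.1692583532442145 6.587294792775681 7.472222253648943
0.06 391 -7.254073226058895 6.635760725847206 7.380948357739017
0.066 391 -7.322269411021746 6.218623472932608 7.390244819668587
0.072 682 -9.882816363159156 9.194216524094553 10.002898671598103
0.078 518 -9.991817978477389 8.928165781696626 10.774261418816312
0.084 513 -10.011421671153968 8.977845614633912 10.821098698866226
0.09 415 -9.64169101889872 9.062307941441265 10.681214568468672
0.096 61 -7.3507778426283625 3.2662094343329757 4.567897370978097
0.102 11 -4.304318534326097 2.7832651404878166 3.6222540106688186
```

```bash
python3 - <<'E'
from path import *
C=np.array([.42,-.05,.28])
def M(pt,psi,rho): T=np.eye(4);T[:3,:3]=Rw(psi,rho);T[:3,3]=tcp(pt,T[:3,:3]);return T
def rows(a,seq):
    for p,r in seq:
        D=np.linalg.inv(M(C,*a))@M(C,p,r); print(p,list(np.r_[Ro.from_matrix(D[:3,:3]).as_rotvec(degrees=True),D[:3,3]*1000].round(1)))
A=[2,6,11,16,21,26,31,36,41,46,51,56,61,66,71,76,81,86,89,90]
f=lambda s:[(p,38*p/180) for p in s]
rows((0,0),f(A)); rows((90,19),f([180-a for a in A[::-1]][1:]+[180]))
o=robot.get_obs(); T=np.eye(4); T[:3,:3]=Rw(0,0); T[:3,3]=tcp(C,T[:3,:3]); print('C',delta(o,T))
E
```

```text
2 [np.float64(1.4), np.float64(-0.0), np.float64(-1.5), np.float64(-0.0), np.float64(-0.5), np.float64(-0.0)]
6 [np.float64(4.1), np.float64(-0.1), np.float64(-4.6), np.float64(-0.1), np.float64(-1.4), np.float64(-0.0)]
11 [np.float64(7.5), np.float64(-0.2), np.float64(-8.4), np.float64(-0.3), np.float64(-2.5), np.float64(-0.2)]
16 [np.float64(10.9), np.float64(-0.5), np.float64(-12.2), np.float64(-0.5), np.float64(-3.6), np.float64(-0.3)]
21 [np.float64(14.3), np.float64(-0.8), np.float64(-16.0), np.float64(-0.9), np.float64(-4.6), np.float64(-0.6)]
26 [np.float64(17.7), np.float64(-1.2), np.float64(-19.8), np.float64(-1.4), np.float64(-5.6), np.float64(-0.9)]
31 [np.float64(21.0), np.float64(-1.8), np.float64(-23.6), np.float64(-2.0), np.float64(-6.5), np.float64(-1.3)]
36 [np.float64(24.3), np.float64(-2.4), np.float64(-27.5), np.float64(-2.6), np.float64(-7.3), np.float64(-1.7)]
41 [np.float64(27.6), np.float64(-3.1), np.float64(-31.3), np.float64(-3.3), np.float64(-8.1), np.float64(-2.1)]
46 [np.float64(30.9), np.float64(-3.9), np.float64(-35.1), np.float64(-4.1), np.float64(-8.
[... 2798 characters left out ...]
.6), np.float64(-47.3), np.float64(-12.9), np.float64(-7.0), np.float64(-6.9)]
164 [np.float64(44.7), np.float64(-33.5), np.float64(-50.7), np.float64(-13.8), np.float64(-6.7), np.float64(-7.8)]
169 [np.float64(47.3), np.float64(-36.4), np.float64(-54.0), np.float64(-14.7), np.float64(-6.2), np.float64(-8.7)]
174 [np.float64(49.8), np.float64(-39.4), np.float64(-57.3), np.float64(-15.6), np.float64(-5.6), np.float64(-9.6)]
178 [np.float64(51.7), np.float64(-41.9), np.float64(-60.0), np.float64(-16.2), np.float64(-5.1), np.float64(-10.4)]
180 [np.float64(52.6), np.float64(-43.1), np.float64(-61.3), np.float64(-16.4), np.float64(-4.8), np.float64(-10.8)]
C [ -0.   -0.1  -0.1  44.7 -36.4 -91.4]
```

Call:
arm_command --targets '[0, 0, 0, 4, -2, -9, 1, 0, 0, 0, 10, -6, -21, 1, 0, 0, 0, 17, -12, -36, 1, 0, 0, 0, 25, -19, -51, 1, 0, 0, 0, 33, -26, -68, 1, 0, 0, 0, 40, -32, -82, 1, 0, 0, 0, 45, -36, -91, 1, 0, 0, 0, 45, -36, -91, 1]'

```text
time: 8.25
tool_pos: [0.4235, -0.0409, 0.2659]
ee_rot: [3.137, -0.525, 1.303]
wrist_force: [-0.3, 0.4, -2.8]
width: 0.0129
finger_force: 30.0
```

Call:
arm_command --targets '[1.4, 0, -1.5, 0, -0.5, 0, 1, 4, 0, -4.6, 0, -1.4, 0, 1, 7.5, 0, -8.4, 0, -2.5, 0, 1, 11, -0.5, -12, -0.5, -3.6, 0, 1, 14.3, -1, -16, -1, -4.6, -0.6, 1, 17.7, -1, -20, -1.4, -5.6, -1, 1, 21, -2, -23.6, -2, -6.5, -1.3, 1, 24.3, -2.4, -27.5, -2.6, -7.3, -1.7, 1, 27.6, -3, -31.3, -3.3, -8, -2, 1, 31, -4, -35, -4, -9, -2.7, 1, 34, -5, -39, -5, -9.3, -3, 1, 37.3, -6, -43, -6, -9.8, -4, 1, 40.4, -7, -47, -7, -10, -4.4, 1, 43.5, -8, -50.7, -8, -10.3, -5, 1, 46.6, -9.3, -54.6, -9, -10.4, -5.7, 1, 49.5, -10.6, -58.6, -9.7, -10.3, -6.4, 1, 52.4, -12, -62.5, -10.7, -10, -7, 1, 55.3, -13.6, -66.5, -11.7, -9.8, -7.7, 1, 57, -14.6, -69, -12.2, -9.6, -8, 1, 57.5, -14.9, -69.7, -12.4, -9.5, -8.2, 1]'

```text
time: 10.25
tool_pos: [0.4105, -0.0512, 0.2629]
ee_rot: [-2.766, -0.497, 2.691]
wrist_force: [-0.2, -0.7, -2.7]
width: 0.0129
finger_force: 30.0
```

```bash
python3 - <<'E'
from path import *
np.set_printoptions(precision=2,suppress=True)
o=log(); print(o['time'],o['joint_positions'],o['width'],o['finger_force'],o['wrist_force'],o['tool_pos'])
C=np.array([.42,-.05,.28]); T=np.eye(4); T[:3,:3]=Rw(90,19); T[:3,3]=tcp(C,T[:3,:3]); print(delta(o,T))
s=snap('scene'); cv2.imwrite('pics/s1.png',s['color'][...,::-1])
E
```

```text
10.25 [-0.1   0.21  1.24 -0.25  2.26 -1.42] 0.012893297303483613 29.99939739704132 [-0.24 -0.72 -2.66] [ 0.41 -0.05  0.26]
[ 0.  -0.2  0.3  1.  -2.1 -0.5]
```

View pics/s1.png

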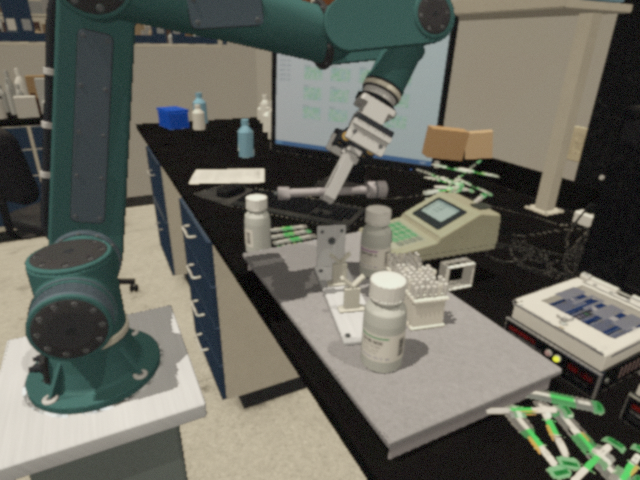

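The column is held level halfway round, with its head at (375,188), well above the bottles, and the rack and bottles are untouched. I'll go on to the second half of the turn.

Call:
arm_command --targets '[0.7, -0.3, -0.7, 0, 0, 0, 1, 2.6, -1.3, -2.8, -0.5, -1, 0, 1, 6, -3, -6.4, -1, -2, 0, 1, 9, -5, -10, -2, -3, 0, 1, 12.3, -7, -13.4, -2.7, -3.7, -0.6, 1, 15.5, -9, -17, -3.6, -4.6, -1, 1, 18.6, -11, -20.3, -4.5, -5.3, -1.3, 1, 21.7, -13, -23.7, -5.5, -6, -2, 1, 24.8, -15.3, -27, -6.6, -6.4, -2.4, 1, 27.8, -17.7, -30.5, -7.6, -6.8, -3, 1, 30.8, -20, -34, -8.7, -7, -3.7, 1, 33.7, -22.6, -37.3, -9.8, -7.3, -4.4, 1, 36.6, -25.2, -40.6, -10.8, -7.3, -5.2, 1, 39.3, -28, -44, -12, -7.2, -6, 1, 42, -30.6, -47.3, -13, -7, -7, 1, 44.7, -33.5, -50.7, -13.8, -6.7, -7.8, 1, 47.3, -36.4, -54, -14.7, -6.2, -8.7, 1, 50, -39.4, -57.3, -15.6, -5.6, -9.6, 1, 51.7, -42, -60, -16.2, -5, -10.4, 1, 52.6, -43.1, -61.3, -16.4, -4.8, -10.8, 1]'

```text
time: 12.3
tool_pos: [0.4266, -0.0619, 0.2663]
ee_rot: [-2.411, -0.403, -2.181]
wrist_force: [0.2, -0.9, -2.2]
width: 0.0132
finger_force: 30.0
```

```bash
cat > chk.py <<'E'
from path import *
np.set_printoptions(precision=2,suppress=True)
CRA=np.array([.4585,-.0515,.1200])
def M(pt,rho): T=np.eye(4);T[:3,:3]=Rw(180,rho);T[:3,3]=tcp(pt,T[:3,:3]);return T
def check(name):
    o=log(); print(o['time'],o['joint_positions'],o['width'],o['finger_force'],o['wrist_force'],o['tool_pos'])
    s=snap('wrist'); W=cloud(s,pose(o)@s['T_tool_cam']); cv2.imwrite(f'pics/{name}.png',s['color'][...,::-1])
    p=o['tool_pos']-.019*pose(o)[:3,2]; print('pinch',p*1000)
    n=np.array([c[1],-c[0]]); w=W.reshape(-1,3); t=(w[:,:2]-p[:2])@c[:2]; e=(w[:,:2]-p[:2])@n; h=w[:,2]-p[2]
    for a in np.arange(-.12,.12,.012):
        k=(abs(t-a)<.003)&(abs(e)<.022)&(abs(h)<.022)
        if k.sum()>5: print(a.round(3),k.sum(),e[k].min()*1000,e[k].max()*1000,np.percentile(h[k],95)*1000)
    return o
E
python3 - <<'E'
from chk import *
o=check('w3')
for z in(.16,.08,.03,0): print(z,delta(o,M(CRA+[0,0,z],38)))
E
```

```text
12.3 [ 0.32 -0.41  1.9  -0.79  1.46 -2.36] 0.01322887557044286 29.999778270721436 [ 0.16 -0.86 -2.21] [ 0.43 -0.06  0.27]
pinch [419.37 -50.07 279.34]
-0.096 72 -11.167020400814136 3.297458022888517 8.930295759004865
-0.084 502 -12.021580315391933 4.278607560531235 9.78514500783105
-0.072 661 -11.198623475952779 9.721889396933712 8.886355137262825
-0.06 407 -8.307886460585507 4.449708163656565 6.810851394653782
-0.048 421 -8.407943047051058 4.271388514108077 6.948756816689661
-0.036 433 -8.451106553200232 3.876906930387118 6.983036000745046
-0.024 473 -8.337461122112982 5.290781901483846 6.987656742590153
-0.012 1028 -16.510616954792795 16.790278727743 9.25065063828671
-0.0 949 -21.98416265654339 4.196657969955542 20.719262326376988
0.012 611 -21.99457713407403 5.116121871424723 11.885421588736927
0.024 257 -21.266283523262675 4.442945173965784 7.413328801283702
0.048 677 -8.740267481939203 5.246697362890138 7.381855819869309
0.06 17 -7.729313460985288 4.5009126110271 6.836785925376476
0.16 [  0.2   0.1  -0.1 -19.3 -30.5  15.3]
0.08 [  0.2   0.1  -0.1 -50.6  18.6  70.1]
0.03 [  0.2   0.1  -0.1 -70.2  49.3 104.4]
0 [  0.2   0.1  -0.1 -82.   67.7 124.9]
```

View pics/w3.png

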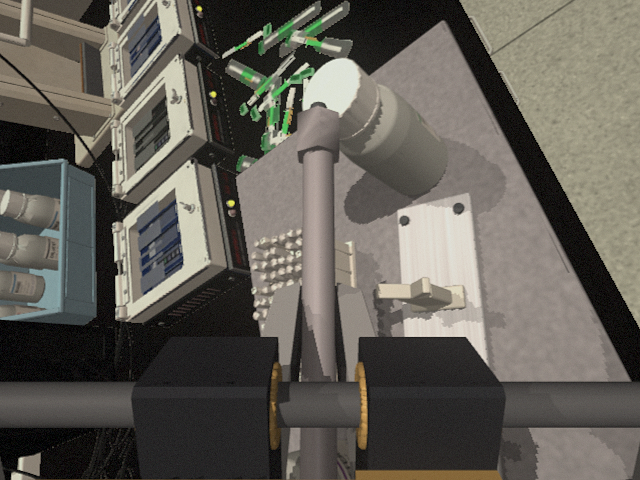

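The nut (320,130) now points away from the end plate, and the column is level and clear of everything. I'll move over the cradle and lower to 30 mm above the seat.

Call:
arm_command --targets '[0, 0, 0, -3, -5, 2, 1, 0, 0, 0, -9, -14, 7, 1, 0, 0, 0, -15, -24, 12, 1, 0, 0, 0, -19, -30, 15, 1, 0, 0, 0, -19, -30, 15, 1, 0, 0, 0, -22, -26, 20, 1, 0, 0, 0, -28, -17, 30, 1, 0, 0, 0, -35, -6, 43, 1, 0, 0, 0, -43, 6.5, 57, 1, 0, 0, 0, -50.5, 18.5, 70, 1, 0, 0, 0, -56.5, 28, 80.5, 1, 0, 0, 0, -62.5, 37, 91, 1, 0, 0, 0, -67, 44, 99, 1, 0, 0, 0, -70, 49, 104, 1, 0, 0, 0, -70, 49, 104, 1, 0, 0, 0, -70, 49, 104, 1]'

```text
time: 13.95
tool_pos: [0.4675, -0.0631, 0.1389]
ee_rot: [-2.409, -0.403, -2.182]
wrist_force: [0.1, 0.6, -2.4]
width: 0.0133
finger_force: 30.0
```

```bash
python3 - <<'E'
from chk import *
o=check('w4')
for z in(.03,.01,.003,0,-.001): print(z,delta(o,M(CRA+[0,0,z],38)))
s=snap('scene'); cv2.imwrite('pics/s2.png',cv2.resize(s['color'][150:390,240:560,::-1],None,fx=2.4,fy=2.4,interpolation=cv2.INTER_CUBIC))
E
```

```text
13.95 [ 0.28 -0.22  2.02 -0.85  1.22 -2.15] 0.013266185968329593 29.999527037143707 [ 0.09  0.55 -2.39] [ 0.47 -0.06  0.14]
pinch [460.3  -51.29 151.85]
-0.096 73 -11.073315738670793 3.7601129458956866 8.918302560227248
-0.084 492 -11.90297368852107 4.056145201512506 9.696964690242941
-0.072 654 -11.599205993046663 9.546023691867644 9.036417262122422
-0.06 405 -8.186330360766622 4.838401269993979 6.8080335486132615
-0.048 421 -8.480124163267712 4.288949878538707 6.8826450264704295
-0.036 439 -8.275102714507732 4.034225857167071 6.988913338563704
-0.024 473 -8.49081459838177 5.334954290362886 6.994573714468105
-0.012 1032 -16.932030996048518 17.249104288547926 9.257490249804734
-0.0 962 -21.9154950307477 5.88924902818886 20.982952662774295
0.012 612 -21.94889430762782 3.2946084120711263 11.92838076909154
0.024 256 -21.315520211445083 4.500442384659635 7.211896449094243
0.048 669 -8.818841654052402 5.073756997634901 7.376405262504049
0.06 17 -7.9288316882312175 4.054952872745089 6.359004808209467
0.03 [ 0.1  0.1 -0.1  0.4  2.4  0.7]
0.01 [ 0.1  0.1 -0.1 -7.4 14.7 14.4]
0.003 [  0.1   0.1  -0.1 -10.2  19.1  19.2]
0 [  0.1   0.1  -0.1 -11.3  20.9  21.2]
-0.001 [  0.1   0.1  -0.1 -11.7  21.5  21.9]
```

View pics/s2.png

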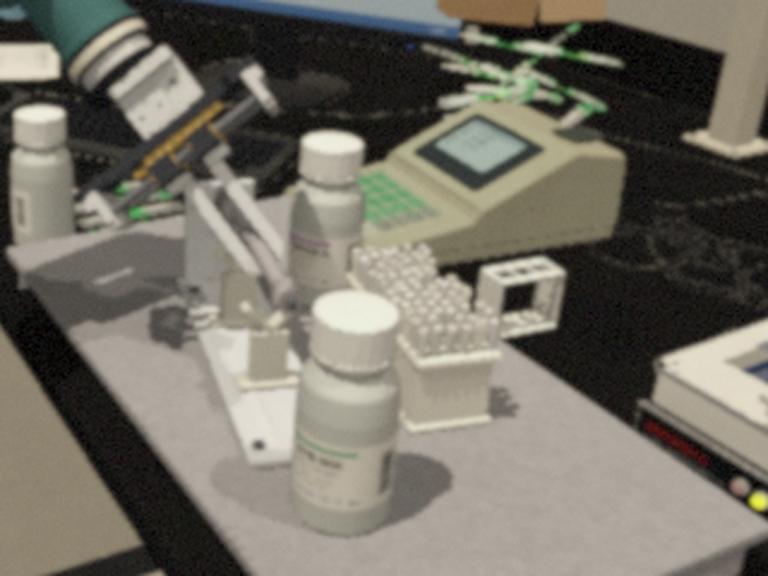

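Column sits just above both saddles, between the end plate and bottle_1 and not touching the bottles. I'll lower it gently.

Call:
arm_command --targets '[0, 0, 0, -2, 6, 5, 1, 0, 0, 0, -5, 11, 10, 1, 0, 0, 0, -7.4, 14.7, 14.4, 1, 0, 0, 0, -9, 17, 17, 1, 0, 0, 0, -10.2, 19, 19.2, 1, 0, 0, 0, -10.6, 19.7, 20, 1, 0, 0, 0, -10.6, 19.7, 20, 1, 0, 0, 0, -10.6, 19.7, 20, 1]'

```text
time: 14.85
tool_pos: [0.4656, -0.0634, 0.1086]
ee_rot: [-2.409, -0.403, -2.182]
wrist_force: [-0.0, 0.2, -2.6]
width: 0.0133
finger_force: 30.0
```

```bash
python3 - <<'E'
from chk import *
o=check('w5')
for z in(.002,0,-.001,-.002): print(z,delta(o,M(CRA+[0,0,z],38)))
E
```

```text
14.85 [ 0.28 -0.19  2.06 -0.87  1.17 -2.09] 0.013322356520671768 29.99972015619278 [-0.04  0.2  -2.6 ] [ 0.47 -0.06  0.11]
pinch [458.35 -51.58 121.62]
-0.096 72 -11.130746089500846 3.507976301176398 8.801241455099861
-0.084 503 -11.941940811191417 3.726838686909626 9.68070593774371
-0.072 659 -11.835075790320467 9.77881258918212 8.935398754452436
-0.06 401 -8.374087041783852 4.60113917048066 6.946180545686103
-0.048 1288 -21.9978279346686 21.103945188563017 6.5276297566329236
-0.036 439 -8.503208420901496 3.953011423935829 7.012129890152798
-0.024 468 -8.515431714027864 5.184432015051554 6.98269573819834
-0.012 1022 -16.35043530875957 16.844712555043593 9.379933875825373
-0.0 955 -21.989318528248273 5.948554693378022 20.80224000539031
0.012 616 -21.98976405071702 3.505928877303121 12.126938059782246
0.024 258 -21.556130148168574 4.537023228879866 7.423931796972033
0.048 1156 -18.908758633370997 15.082351877252918 7.137546531803339
0.06 42 -8.462132153550604 15.748964334659606 5.656205336861267
0.002 [ 0.1  0.1 -0.1  0.  -0.4 -0.2]
0 [ 0.1  0.1 -0.1 -0.7  0.9  1.1]
-0.001 [ 0.1  0.1 -0.1 -1.1  1.5  1.8]
-0.002 [ 0.1  0.1 -0.1 -1.5  2.1  2.5]
```

Call:
arm_command --targets '[0, 0, 0, -0.4, 0.3, 0.5, 1, 0, 0, 0, -0.7, 0.9, 1.1, 1, 0, 0, 0, -0.9, 1.2, 1.5, 1, 0, 0, 0, -0.9, 1.2, 1.5, 1, 0, 0, 0, -0.9, 1.2, 1.5, 1]'

```text
time: 15.4
tool_pos: [0.466, -0.0635, 0.1068]
ee_rot: [-2.408, -0.403, -2.182]
wrist_force: [2.1, 0.0, -0.8]
width: 0.013
finger_force: 30.0
```

Call:
arm_command --targets '[0, 0, 0, -0.2, 0.3, 0.4, 1, 0, 0, 0, -0.4, 0.5, 0.7, 1, 0, 0, 0, -0.4, 0.5, 0.7, 1, 0, 0, 0, -0.4, 0.5, 0.7, 1]'

```text
time: 15.8
tool_pos: [0.4664, -0.0636, 0.1064]
ee_rot: [-2.407, -0.403, -2.182]
wrist_force: [1.6, -1.2, 3.0]
width: 0.0134
finger_force: 30.0
```

```bash
python3 - <<'E'
from chk import *
o=check('w6')
print('up per mm',pose(o)[:3,:3].T@[0,0,1])
E
```

```text
15.8 [ 0.28 -0.19  2.07 -0.87  1.17 -2.08] 0.013418597554099194 30.001443028450012 [ 1.55 -1.18  3.01] [ 0.47 -0.06  0.11]
pinch [459.14 -51.73 119.38]
-0.096 69 -10.980765837351266 3.893436650640369 9.118953779073843
-0.084 508 -12.040720029059525 4.3023503014071185 9.807425235224748
-0.072 657 -11.592629607803637 10.134152881805 9.096073584664829
-0.06 396 -8.309154798121167 4.46103795173516 6.963593741590425
-0.048 1304 -21.962050825093808 20.62450935984989 8.101185943242896
-0.036 434 -8.512269970724514 3.627655022489175 7.025912099337588
-0.024 466 -8.301331776329919 4.625488997490667 7.0753610851865405
-0.012 1023 -16.644484396216917 17.10783329266089 9.441141911848446
-0.0 959 -21.961929867237654 5.378174299381143 21.014068860212994
0.012 615 -21.924485665735087 4.887724990582987 11.801106698635396
0.024 257 -21.368794084360292 4.6543270790401925 7.321861837276456
0.048 1203 -20.884202597782526 14.855810830047167 7.632313285953173
0.06 35 -8.007426379026988 12.875976905054602 6.686336160950584
up per mm [ 0.39 -0.62 -0.68]
```

Call:
arm_command --targets '[0, 0, 0, 0, 0, 0, 0.6, 0, 0, 0, 0, 0, 0, 0.6, 0, 0, 0, 0, 0, 0, 0.4, 0, 0, 0, 0, 0, 0, 0.2, 0, 0, 0, 0, 0, 0, 0, 0, 0, 0, 0, 0, 0, -0.1, 0, 0, 0, 0, 0, 0, -0.1, 0, 0, 0, 0, 0, 0, -0.1, 0, 0, 0, 0, 0, 0, -0.1]'

```text
time: 16.75
tool_pos: [0.4656, -0.0635, 0.1053]
ee_rot: [-2.41, -0.403, -2.182]
wrist_force: [0.1, -0.5, -0.5]
width: 0.0516
finger_force: 0.0
```

```bash
python3 - <<'E'
from chk import *
o=check('w7')
E
```

```text
16.75 [ 0.28 -0.19  2.07 -0.87  1.17 -2.08] 0.05162363368560531 0.0 [ 0.09 -0.46 -0.48] [ 0.47 -0.06  0.11]
pinch [458.39 -51.63 118.31]
-0.096 64 -10.178957356572862 3.805863353310235 9.824819074389394
-0.084 507 -11.373979330020303 5.200553523257619 10.696891941614139
-0.072 675 -11.259447820055291 10.77177129469097 10.14989327282309
-0.06 393 -7.345179105960813 5.124950867906974 7.942124510023349
-0.048 1351 -21.997759723021627 20.889105909695253 9.075801849964968
-0.036 426 -7.239297829331922 5.7044030058402475 7.949588444896745
-0.024 466 -7.457665823685485 5.369722237189169 7.873210578754473
-0.012 614 -21.981337401784504 21.856388724833938 16.71606948087695
-0.0 631 -21.84450311265928 21.854434383395805 17.04723512739828
0.012 584 -21.356579739881987 19.510791065990034 8.196823335141504
0.024 245 -7.250691144495407 4.873520695328089 8.12005785492286
0.048 2392 -21.992615310197372 21.830088424771517 8.82582173942239
0.06 99 -14.52664732851963 20.50149855039144 8.207479055287141
```

View pics/w7.png

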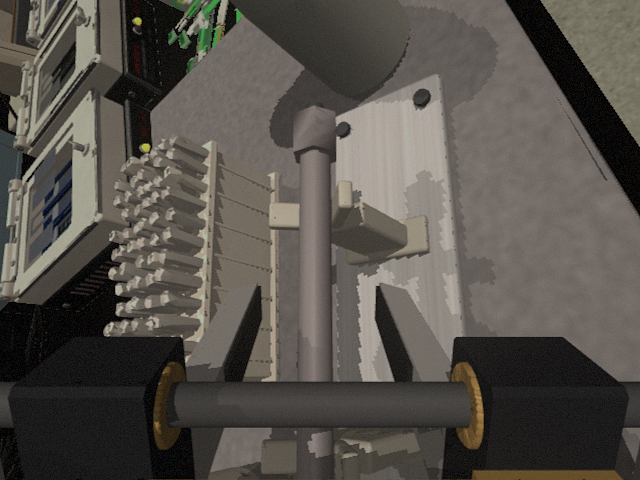

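The column rests in both saddles (near one at (315,215)) with its top at 126 mm along the tube, as at the start, and the fingers are clear of it. I'll retreat along the tool axis.

Call:
arm_command --targets '[0, 0, 0, 0, 0, -8, -0.1, 0, 0, 0, 0, 0, -20, -0.1, 0, 0, 0, 0, 0, -35, -0.1, 0, 0, 0, 0, 0, -50, -0.1, 0, 0, 0, 0, 0, -70, -0.1, 0, 0, 0, 0, 0, -90, -0.1, 0, 0, 0, 0, 0, -110, -0.1, 0, 0, 0, 20, -31, -144, -0.1, 0, 0, 0, 40, -62, -178, -0.1, 0, 0, 0, 40, -62, -178, -0.1, 0, 0, 0, 40, -62, -178, -0.1]'

```text
time: 17.9
tool_pos: [0.4241, 0.0047, 0.2825]
ee_rot: [-2.408, -0.399, -2.182]
wrist_force: [0.1, 0.3, -0.8]
width: 0.0516
finger_force: 0.0
```

```bash
python3 - <<'E'
from chk import *
o=log(); print(o['time'],o['tool_pos'],o['wrist_force'],o['joint_positions'])
s=snap('top'); W=cloud(s); cv2.imwrite('pics/t2.png',cv2.resize(s['color'][160:310,300:520,::-1],None,fx=3.6,fy=3.6,interpolation=cv2.INTER_CUBIC))
def reg(u0,u1,v0,v1,z0,z1):
    w=W[v0:v1,u0:u1].reshape(-1,3); return w[(w[:,2]>z0)&(w[:,2]<z1)].mean(0)
for nm,r,z in(('b1',(450,505,250,300),(.185,.215)),('b2',(325,365,178,230),(.185,.215)),('b3',(180,235,265,310),(.13,.17)),('rack',(370,455,180,245),(.12,.15))): print(nm,reg(*r,*z)*1000)
w=W.reshape(-1,3); n=np.array([c[1],-c[0]]); t=(w[:,:2]-CRA[:2])@c[:2]; e=(w[:,:2]-CRA[:2])@n
for a in np.arange(-.114,.125,.008):
    k=(abs(t-a)<.004)&(abs(e)<.02)&(w[:,2]>.11)&(w[:,2]<.145)
    if k.sum()>2: print(a.round(3),k.sum(),e[k].min()*1000,e[k].max()*1000,np.percentile(w[k,2],90)*1000)
E
```

```text
17.9 [0.42 0.   0.28] [ 0.1   0.33 -0.8 ] [ 0.5  -0.33  1.81 -0.82  1.59 -2.24]
b1 [ 420.21 -235.53  196.51]
b2 [576.8   28.55 196.54]
b3 [409.04 334.   150.37]
rack [ 562.46 -128.93  129.9 ]
-0.098 9 -3.9797700690219484 3.0656597976291264 123.47734564666499
-0.09 37 -11.239715531278762 10.014046038059254 129.95988770854555
-0.082 37 -11.47200804304944 10.151430147188655 129.65823488207158
-0.074 33 -10.894829907156756 9.454943128012053 129.59773795542594
-0.066 26 -7.5557189676215994 5.84643075969747 127.356644765798
-0.058 27 -19.439425905876476 13.947621724124518 126.94741364777637
-0.05 70 -19.398140189674493 19.704539904379295 127.53947770489928
-0.042 47 -19.985399645407245 17.2561489136718 127.62125304260464
-0.034 23 -7.667259648788092 4.385697029684744 126.6231111372347
-0.026 24 -7.630612970641221 5.94779206612851 127.57130133694864
-0.018 26 -8.164830344724619 6.091015743049145 127.87464955027528
-0.01 25 -7.089698170290707 6.23127685356198 126.86780293887782
-0.002 24 -7.3329342839950815 5.912762219721079 127.29172261325029
0.006 25 -7.84159588261271 5.4741805029709365 128.16808884528083
0.014 23 -7.5439619671332006 5.652327158718686 128.0355634993105
0.022 25 -7.61582860458423 6.17811787574419 127.96533756412536
0.03 16 -7.6363352337726 2.031712245669746 126.34949905805732
0.038 3 -6.432645059080257 -3.078260381248901 121.74258413929721
0.046 7 -19.257536201250332 19.353219160378217 129.7769205195582
0.054 6 15.860934453384951 18.39426001705175 127.29344294582357
```

View pics/t2.png

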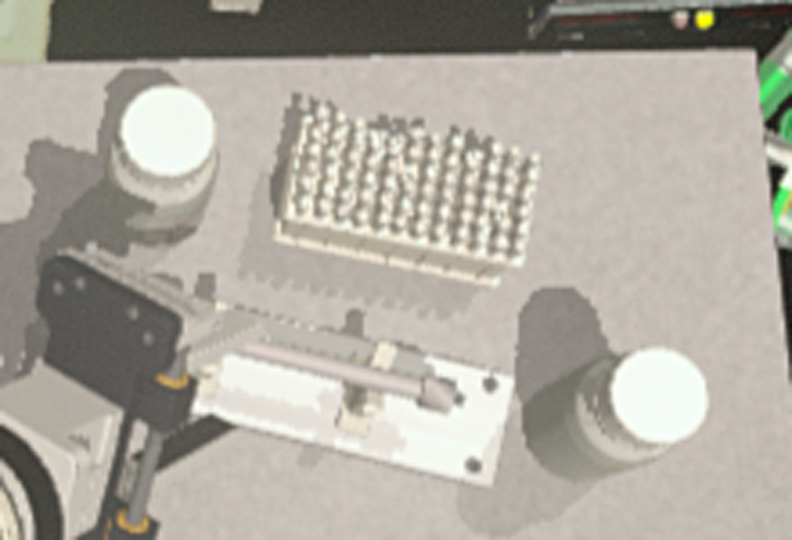

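The nut end is at (440,393), away from the end plate. The tube is level in its seat, the rack and bottles have moved less than 1 mm, and the gripper is clear. I'll hand it in.

```bash
python3 -c "
from bench import robot
print(robot.close_job())"
```

```text
the job is handed in; nothing more can be done
None
```

The column is turned end for end and lies level in the saddles with its head at the end plate; the rack and bottles stayed within 1 mm, and I handed the job in at about 18 s (the gripper hid the head end in the last picture, so I judged it from the level tube and the nut end).

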